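# Hang the lidded glaze pail on the spring balance

### The arm

A 6-joint arm with a two-finger parallel gripper is mounted at the origin on the work surface; the furniture and walls round the work are solid. World frame = base frame: x ahead of the robot, y to its left, z up, the work surface at z = 0. Lengths are in m, angles in degrees, forces in N, time in s.
With the tool pointing down it reaches from about 0.4 to 0.825 m from the base axis. Payload 7 kg.
Tool frame: the origin (TCP) lies midway between the tips of the shut fingers; the grasp point (between the pads) lies hold_point_z behind it (hold_point_z is the distance from the TCP to the grasp point, in m); z points along the fingers, y is the line along which they close (so a half turn about z gives the same grasp; the last joint's range is limited). The gripper opens to 88 mm and grips with 3 to 60 N. Pads are 19 mm wide; open, the fingers measure 130 mm over their backs; the gripper's body (78 mm by 193 mm) begins 47 mm behind the grasp point.
Start: joints at [-55.285, 20.546, 0.682, 0, -70.136, -16.507], TCP at [0.211, -0.641, 0.227] pointing down, gripper open.
Joint ranges: [-176.03, 176.03], [-82.01, 121.73], [-58.28, 71.71], [-173.87, 95.51], [-174.79, -0.11], [-173.66, 173.66]. Speed limits (degrees/s): [136.94, 136.94, 172.46, 180, 180, 180].

### API

Orientations are given as [roll, pitch, yaw] about the fixed x, y, z axes, in that order (R = Rz(yaw) Ry(pitch) Rx(roll)).
In Python, from plant import * gives the robot as it stands.
- The arm moves only by the tool step_arm, never from a script. Its argument "steps" is a list that holds one entry, the list of rows, each a list of 6 numbers: the shift along the tool's x, y, z scaled (see below), then the turn, a rotation vector about the tool's x, y, z scaled (see below). In form: [[[tx, ty, tz, wx, wy, wz], ...]]. A call has 1 to 20 rows; each row is the pose to reach, as a shift and turn from the pose commanded when the call began, along the tool's axes at that moment; what a row does not reach only later rows make up. The controller multiplies each number of a shift by 100 mm and each number of a turn by 0.5 rad. A row lasts 1/10 s, in which the tool goes at most 50 mm and 8.59 degrees, less where a joint would pass 70% of its speed; a pose out of reach is approached as far as the arm can. A call with a number of a shift or a turn outside -1 to 1 is refused whole. A call with a gripper value outside its range is refused whole. "jaw" is the closure in counts, from 0 (fully open) to 255 (shut), set as the call begins (left out, the last holds). The fingers move at their own pace and stop on an object; the grip force is fixed at half the most. Time passes only in rows, so rows that repeat a pose let the fingers close. It gives the time, the measured TCP pose, the force, the opening and the grip force at its end, in the units of the state.
- get_obs(): the state, without advancing time (a new reading comes with each control period).
- snapshot(name): name is "scene" or "top"; returns (picture, depth): 400x640x3 uint8, red, green, blue; 400x640 float32, m along the optical axis (not along the pixel's ray), 0 where there is no reading.
- calibration(name): a dict with "mtx" (3x3 intrinsics, pixels), "rvec" (rotation vector, rad) and "tvec" (3), from world to camera coordinates, as OpenCV has them. Camera axes: x right, y down, z forward; pixel columns grow to the right and rows downward; lengths in m; the calibration is good to about 2 mm. A picture is of the moment at which its call begins. calibration takes no time and is no camera call.
- close_job(): hands the job in; it is judged then, once.
The state is a dict: "clock": time; "joint_pos": joint angles; "qvel": joint speeds; "tau": joint torques, N m; "tool_pos": TCP position; "orientation": TCP orientation; "force": force on the tool from outside, world axes, zero at the start; "moment": the same for the moment, N m; "opening": finger opening in m; "gripper_force": force on a finger pad.
Only numpy, scipy, OpenCV 4.12 (cv2) and the standard library are available. Lean on these libraries where they do the work, as an engineer would, in place of code of your own. Each camera call takes 0.05 s, during which the arm holds its last target. There are 200 camera calls.

### The job

Weigh what is left in the small lidded pail: swing its folded bail up until it stands upright while the pail stays standing on the table, then carry the pail upright by the bail and hang it from the hook of the column spring balance. Let its weight down onto the spring gradually until the hook carries all of it and only then let go, so that the hook neither jerks nor bounces and is not pushed down to the end of its scale; leave the pail hanging still and level, and leave the jars and the bowl alone.

Things in the scene. Friction and masses are not known exactly. Their poses are not given: they have to be found in the camera images.
- pail: Small round bare-steel pail with a press-on lid, 123 mm across the lid, body 100 (foot) to 115 mm (top) across, 92 mm tall without its bail; loose. What is left in it is unknown: the pail weighs 0.25 to 0.97 kg altogether. Origin: centre of its underside. z up; its y axis runs through the two bail ears; the folded bail lies out over its -x side.
- bail (a joint): Swing of the pail's bail (rad): 0 lies level, out over the pail's -x side; 1.571 is upright; 3.14 lies level over +x. Its pivot axis runs along the pail's y, through the pail's centre line, 78 mm above the underside. The ears are stiff: the bail stays where it is left and takes 0.4 to 0.9 N at its middle to move.
- bail_mid (a point): Middle of the bail's straight top, on the bar's centre line, 90 mm from the pivot axis. The bail is 8 mm round steel bar; its top is straight for 84 mm, along the pail's y axis, then spreading arms run to the ears, 131 mm apart. Folded, it leaves 24 mm clear to the lid's edge; upright, the bar's centre is 168 mm above the pail's underside. Its x and z axes turn with the bail.
- balance: Column spring balance, heavy, does not move. Grey base plate 238 x 130 x 12 mm; square aluminium column 36 x 40 mm, 368 mm tall, its front face 104 mm behind the hook's seat (balance +x). A carriage slides down the front of the column; its hook reaches out from it to -x. Origin: on the table straight below the hook's seat; z up.
- hook_seat (a point): Centre line of the bail's bar when it lies in the hook; 242 mm above the table when empty; moves with the hook. Hook: 8 mm bar in the balance's x-z plane, an open U, 14 mm clear at the seat, 30 mm near the top, 12 mm deep below the seat. Its free -x tip rises 25 mm above the seat; on +x an arm, top 24 mm above it, runs back to the carriage, 81 mm behind it. The bail comes over the tip from -x, then down.
- hook (a joint): How far the spring has let the hook down (m): 0 when empty, at the upper stop; it gives from 0.5 N on, then 3.3 mm for each newton (300 N/m, lightly damped), so the pail alone brings it to 7 to 30 mm. End of the scale at 45 mm, stop at 55 mm. Gently means under 50 mm/s: letting go with more than about 0.8 N of the weight untaken, or pressed down that much too far, makes it jerk faster.
- glaze_jar_1: White glaze jar with a blue lid, 50 mm across, 62 mm tall, a bystander. Origin: centre of its underside.
- glaze_jar_3: White glaze jar with a black lid, 50 mm across, 62 mm tall, a bystander. Origin: centre of its underside.
- bowl_bisque: Grey bisque bowl, 110 mm across, 55 mm tall, a bystander. Origin: centre of its underside.
Not all that is in view belongs to the job. There is more than one size of the pail; the job needs the middle-sized.

How it is judged:
By the outcome, as a careful person would: the job done as asked, in the order asked, and still so for the second after the job is handed in, with the robot touching nothing.
It also fails if it takes over 72 s, if anything falls off the work surface, if the arm or the gripper's body presses on something with over 40 N, if the wrist force passes 120 N, or if a joint passes its speed limit or range.

## Working session

There is one attempt and no reset: what is moved stays moved. The work goes in short steps, Python scripts to look and compute and a tool call to move; the robot and the scene stay as the last step left them, time stands still between calls to the robot, and variables do not carry over. Pictures are saved under pics/ and viewed, at most 10 in all, crops included, and the job is handed in when it is done.

Besides the shell and the picture viewer there is one more tool, called after "Call:" as name(argument=value, ...), one argument or row to a line, values as JSON. step_arm: Moves the arm, as the interface text tells. Its arguments: {"type":"object","properties":{"steps":{"type":"array","items":{"type":"array","items":{"type":"array","items":{"type":"number","minimum":-1,"maximum":1}}}},"jaw":{"type":"number"}},"required":["steps"]}

```bash
mkdir -p pics; cat > h.py <<'E'
from plant import *
import numpy as np, cv2
from scipy.spatial.transform import Rotation as R
def cloud(n):
    im,d=snapshot(n); c=calibration(n); K=np.array(c["mtx"]); Rm=cv2.Rodrigues(np.array(c["rvec"],float))[0]; t=np.array(c["tvec"],float).ravel()
    v,u=np.mgrid[:d.shape[0],:d.shape[1]]
    P=np.stack([(u-K[0,2])/K[0,0]*d,(v-K[1,2])/K[1,1]*d,d],-1)
    W=(P-t)@Rm; W[d==0]=np.nan
    return im,d,W
E
python3 - <<'E'
from h import *
for n in("scene","top"):
    im,d,W=cloud(n); cv2.imwrite(f"pics/{n}0.png",im[:,:,::-1]); np.save(n+"W.npy",W)
    c=calibration(n);Rm=cv2.Rodrigues(np.array(c["rvec"],float))[0];print(n,-Rm.T@np.array(c["tvec"]).ravel(),c["mtx"][0][0])
o=get_obs();print(o)
try: print(hold_point_z)
except Exception as e: print(e)
E
```

```text
scene [-0.71857307  0.64808855  0.88481935] 448.45725202462273
top [ 0.32965869 -0.09825241  1.52798649] 377.97033237925353
{'clock': 0.1, 'joint_pos': array([-5.52844937e+01,  2.05893172e+01,  6.40448002e-01, -1.67225677e-02,
       -7.01358930e+01, -1.65074117e+01]), 'qvel': array([-0.03625075, -0.13425772,  0.12762904,  0.08938922, -0.03013916,
       -0.03033263]), 'tau': array([-1.59178322e-03, -5.84163308e+01,  2.93753582e+01,  7.01554924e+00,
        1.01999781e-02, -6.21310005e-05]), 'tool_pos': array([ 0.21076297, -0.64080768,  0.22570797]), 'orientation': array([ 1.79914264e+02, -9.01321927e-03, -1.61797592e+02]), 'force': array([-0.85500175,  0.23757614, -0.14999602]), 'moment': array([-0.02815607, -0.04207212, -0.00557912]), 'gripper_force': 0.0, 'opening': 0.08759297889693056}
0.0188
```

View pics/scene0.png

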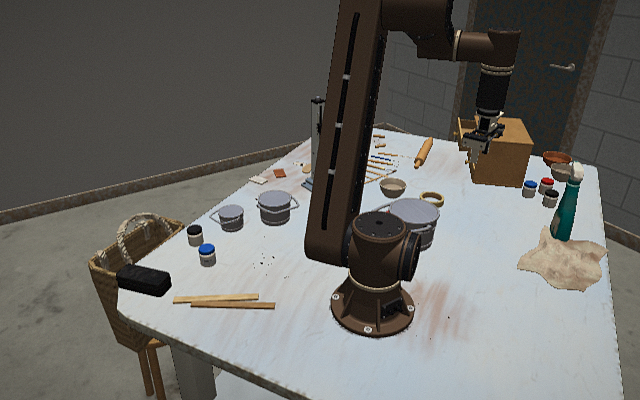

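View pics/top0.png

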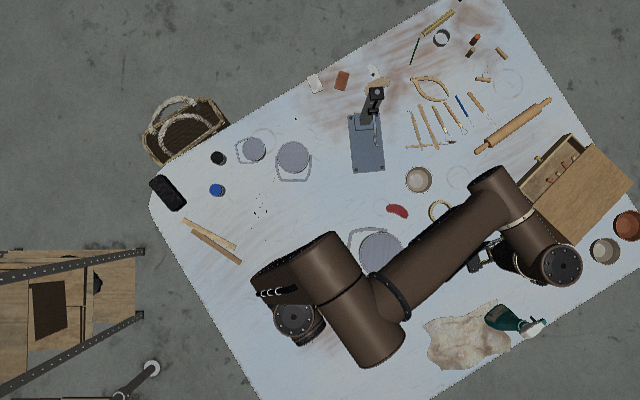

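The scene picture shows three pails: small (231,217), middle (274,207) and large (412,222). In the top picture the middle pail is at (293,157), its bail folded towards (293,180). The balance is at (367,140), with the column top at (375,95).

```bash
python3 - <<'E'
from h import *
W=np.load("topW.npy"); im=cv2.imread("pics/top0.png")
for p in [(293,155),(253,149),(375,95),(367,130),(365,160),(218,190),(218,158),(418,180),(380,245)]:
    print(p,W[p[1],p[0]].round(3))
# mid pail
w=W[125:200,265:325].reshape(-1,3); w=w[np.isfinite(w[:,0])]
lid=w[(w[:,2]>.085)]; 
(c,r)=cv2.minEnclosingCircle(lid[:,:2].astype(np.float32)); print("lid",c,r,len(lid),np.median(lid[:,2]))
b=w[(w[:,2]>.06)&(np.hypot(*(w[:,:2]-np.array(c)).T)>.068)]; print("bail",len(b),b.mean(0)); 
d=np.hypot(*(b[:,:2]-np.array(c)).T); print(b[d>.082].round(3), d.max())
# balance
w=W[75:180,340:395].reshape(-1,3); w=w[np.isfinite(w[:,0])]
for lo,hi in[(.006,.025),(.15,.2),(.2,.235),(.235,.3),(.3,.355),(.355,.4)]:
    s=w[(w[:,2]>lo)&(w[:,2]<hi)]
    if len(s)>4: print(lo,hi,len(s),s[:,:2].mean(0).round(3),cv2.minAreaRect(s[:,:2].astype(np.float32)))
cv2.imwrite("pics/cr.png",np.hstack([cv2.resize(im[70:190,255:400],None,fx=5.5,fy=5,interpolation=cv2.INTER_CUBIC)]))
E
```

```text
(293, 155) [0.561 0.012 0.088]
(253, 149) [0.589 0.169 0.069]
(375, 95) [ 0.7   -0.265  0.369]
(367, 130) [ 0.671 -0.281  0.018]
(365, 160) [ 0.549 -0.271  0.017]
(218, 190) [0.431 0.306 0.061]
(218, 158) [0.558 0.31  0.05 ]
(418, 180) [ 0.468 -0.487  0.003]
(380, 245) [ 0.217 -0.31   0.125]
lid (0.5315619707107544, 0.013299651443958282) 0.08274220675230026 851 0.09066208245259286
bail 217 [0.53991047 0.01002988 0.08889255]
[[ 0.614  0.015  0.09 ]
 [ 0.614  0.011  0.093]
 [ 0.468 -0.041  0.083]
 [ 0.465  0.063  0.085]
 [ 0.461 -0.029  0.086]] 0.08297158605314049
0.006 0.025 1863 [ 0.639 -0.275] ((0.6862674355506897, -0.2832774817943573), (0.22072435915470123, 0.42646148800849915), 89.38980865478516)
0.15 0.2 41 [ 0.695 -0.258] ((0.6981686353683472, -0.25799450278282166), (0.04734336584806442, 0.023422610014677048), 46.190635681152344)
0.2 0.235 21 [ 0.689 -0.254] ((0.6513224244117737, -0.26471012830734253), (0.13918080925941467, 0.006832975894212723), 14.185169219970703)
0.235 0.3 200 [ 0.662 -0.269] ((0.6406027674674988, -0.268085241317749), (0.04225542023777962, 0.15973947942256927), 89.19168853759766)
0.3 0.355 80 [ 0.693 -0.265] ((0.6962690353393555, -0.26187610626220703), (0.049406860023736954, 0.023457234725356102), 54.87757873535156)
0.355 0.4 188 [ 0.706 -0.269] ((0.7067930102348328, -0.2690635919570923), (0.03943558409810066, 0.04391217976808548), 3.547800064086914)
```

View pics/cr.png

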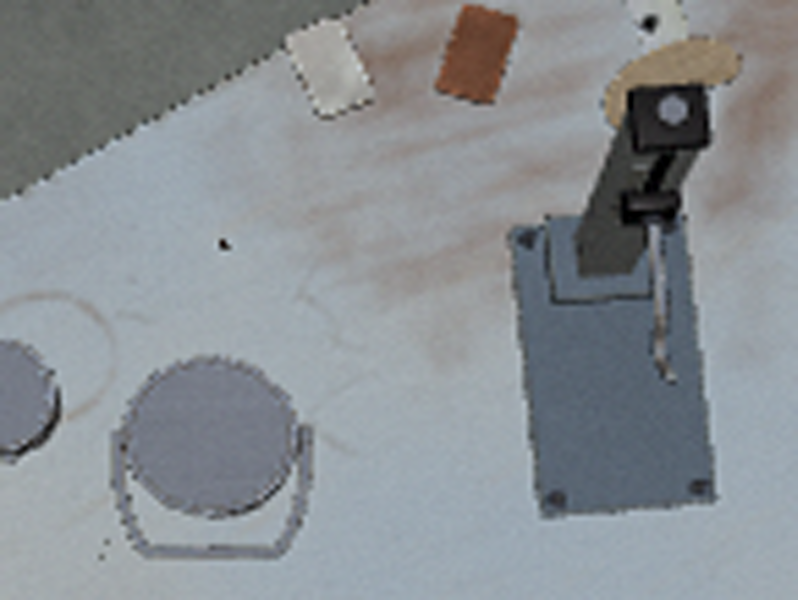

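The crop shows the middle pail's lid at about (212,435) and its bar at about (210,552), which points to world -x. The hook's arm runs from (655,205) to (665,375), also towards -x.

Call:
step_arm(
  steps=[
    [[-0.15,0.47,-0.5,0,0,0],[-0.31,0.95,-1,0,0,0],[-0.31,0.95,-1,0,0,0.3],[-0.31,0.95,-1,0,0,0.3]],
  ],
  jaw=197,
)

```text
clock: 0.5
tool_pos: [0.2111, -0.5403, 0.3324]
orientation: [-179.6, 0.2, -170.6]
force: [0.2, -0.6, -0.3]
opening: 0.061
gripper_force: 0.0
```

```bash
cat >> h.py <<'E'
def goto(p,Rt,note=""):
    "shift & turn numbers from current measured pose to target"
    o=get_obs(); Rc=R.from_euler("xyz",o["orientation"],degrees=True)
    s=Rc.inv().apply(np.array(p)-o["tool_pos"])/.1; w=(Rc.inv()*Rt).as_rotvec()/.5
    print(note,"shift",s.round(3),"turn",w.round(3))
def st():
    o=get_obs(); print(round(o["clock"],2),"pos",o["tool_pos"].round(4),"rpy",o["orientation"].round(2),"q",o["joint_pos"].round(2),"F",o["force"].round(2),"M",o["moment"].round(2),"open",round(o["opening"],4),"g",round(o["gripper_force"],1))
E
python3 - <<'E'
from h import *
from scipy.optimize import least_squares
st()
W=np.load("topW.npy")
w=W[125:200,265:325].reshape(-1,3); w=w[np.isfinite(w[:,0])]
# lid: top pts inside circle; fit centre by maximising count overlap
lid=w[w[:,2]>.07]
best=max(((np.sum(np.hypot(lid[:,0]-x,lid[:,1]-y)<.0615)-.0*1,x,y) for x in np.arange(.53,.58,.001) for y in np.arange(-.01,.04,.001)))
n=best[0]; c=[(x,y) for x in np.arange(.53,.58,.001) for y in np.arange(-.01,.04,.001) if np.sum(np.hypot(lid[:,0]-x,lid[:,1]-y)<.0615)>=n-1]
print("lid c",np.mean(c,0),n)
b=lid[(lid[:,0]<.485)]; print(len(b),b.mean(0)); 
bar=b[(b[:,0]<.477)&(abs(b[:,1]-.013)<.035)];print("bar",len(bar),bar.mean(0),np.polyfit(bar[:,1],bar[:,0],1),"range b",b.min(0),b.max(0))
w=W[75:180,340:395].reshape(-1,3); w=w[np.isfinite(w[:,0])]
s=w[(w[:,2]>.006)&(w[:,2]<.025)&(w[:,0]<.77)&(w[:,1]<-.2)&(w[:,1]>-.36)]
# plate via dilation of mask by color
im=cv2.imread("pics/top0.png"); print(cv2.minAreaRect(s[:,:2].astype(np.float32)))
m=((im.max(2)<150)&(W[:,:,2]<.03)&(W[:,:,2]>.0)); m[:,:345]=0;m[:,390:]=0;m[:112]=0;m[175:]=0
q=W[m];print("plate",len(q),cv2.minAreaRect(q[:,:2].astype(np.float32)))
h=w[(w[:,2]>.225)&(w[:,2]<.3)&(w[:,0]<.68)]
o=h[np.argsort(h[:,0])]
for lo in np.arange(.54,.68,.01):
    t=o[(o[:,0]>=lo)&(o[:,0]<lo+.01)]
    if len(t): print(round(lo,2),len(t),t.mean(0).round(4),t[:,2].max().round(3))
t=w[w[:,2]>.36];print("col",cv2.minAreaRect(t[:,:2].astype(np.float32)),t[:,2].mean())
E
```

```text
0.5 pos [ 0.2111 -0.5403  0.3324] rpy [-179.56    0.2  -170.64] q [-4.931e+01  8.430e+00 -1.970e+00  6.000e-02 -7.912e+01 -3.134e+01] F [ 0.16 -0.58 -0.28] M [-0.08 -0.04  0.03] open 0.061 g 0.0
lid c [0.5535 0.012 ] 785.0
77 [0.4669675  0.01164231 0.08837953]
bar 41 [0.46303629 0.01049374 0.08878543] [-0.02294433  0.46327706] range b [ 0.46035231 -0.04466969  0.07937121] [0.48415922 0.06992254 0.09542056]
((0.6201262474060059, -0.27945035696029663), (0.1579684466123581, 0.2942230999469757), 89.2798843383789)
plate 1695 ((0.6233690977096558, -0.27901384234428406), (0.17109911143779755, 0.24965164065361023), 89.76365661621094)
0.56 7 [ 0.5645 -0.2808  0.2649] 0.271
0.57 5 [ 0.575  -0.2793  0.248 ] 0.258
0.58 5 [ 0.5854 -0.2796  0.237 ] 0.24
0.59 7 [ 0.5939 -0.2793  0.2443] 0.253
0.6 8 [ 0.6042 -0.2774  0.2572] 0.267
0.61 6 [ 0.6142 -0.2764  0.266 ] 0.269
0.62 6 [ 0.6245 -0.2766  0.2654] 0.269
0.63 10 [ 0.6356 -0.2752  0.2646] 0.272
0.64 6 [ 0.6451 -0.2741  0.265 ] 0.267
0.65 6 [ 0.6554 -0.2738  0.2647] 0.266
0.66 10 [ 0.6662 -0.2724  0.2662] 0.271
0.67 44 [ 0.675  -0.2701  0.272 ] 0.284
col ((0.7067930102348328, -0.2690635919570923), (0.03943558409810066, 0.04391217976808548), 3.547800064086914) 0.3694027874100549
```

```bash
cat >> h.py <<'E'
def Rtool(beta,psi=0.):
    b=np.radians(beta); M=np.array([[0,-np.cos(b),np.sin(b)],[-1,0,0],[0,-np.sin(b),-np.cos(b)]])
    return R.from_euler("z",psi,degrees=True)*R.from_matrix(M)
def seq(wps):
    o=get_obs(); Rc=R.from_euler("xyz",o["orientation"],degrees=True); p=o["tool_pos"]
    for q,Rt in wps:
        q=np.array(q,float); print("shift",(Rc.inv().apply(q-p)/.1).round(3),"turn",((Rc.inv()*Rt).as_rotvec()/.5).round(3)); p,Rc=q,Rt
E
python3 - <<'E'
from h import *
D=lambda y:R.from_euler("xyz",[180,0,y],degrees=True)
seq([((.30,-.46,.33),D(-150)),((.38,-.36,.33),D(-125)),((.44,-.26,.33),D(-105)),((.44,-.14,.33),Rtool(0,1.3)),((.44,-.04,.33),Rtool(5,1.3)),((.42,.029,.27),Rtool(15,1.3)),((.41,.029,.20),Rtool(22,1.3))])
E
```

```text
shift [-1.008  0.648  0.022] turn [-0.016  0.004 -0.721]
shift [-1.193  0.466  0.   ] turn [ 0.     0.    -0.873]
shift [-1.163  0.082  0.   ] turn [-0.     0.    -0.698]
shift [-1.159  0.311  0.   ] turn [ 0.     0.    -0.569]
shift [-1.    -0.023  0.   ] turn [0.175 0.    0.   ]
shift [-0.694  0.236  0.582] turn [0.349 0.    0.   ]
shift [-0.002  0.278  0.65 ] turn [ 0.244 -0.    -0.   ]
```

Call:
step_arm(
  steps=[
    [[-0.33,0.22,0,0,0,-0.24],[-0.66,0.43,0,0,0,-0.48],[-1,0.65,0,0,0,-0.72],[-1,0.65,0,0,0,-0.72]],
  ],
)

```text
clock: 0.9
tool_pos: [0.3009, -0.458, 0.3263]
orientation: [180.0, 0.0, -149.3]
force: [-0.4, -0.4, -0.3]
opening: 0.0294
gripper_force: 0.0
```

Call:
step_arm(
  steps=[
    [[-0.33,0.16,0,0,0,-0.29],[-0.66,0.32,0,0,0,-0.58],[-1,0.48,0,0,0,-0.87],[-1,0.48,0,0,0,-0.87]],
  ],
)

```text
clock: 1.3
tool_pos: [0.3621, -0.3664, 0.3264]
orientation: [180.0, 0.0, -124.4]
force: [-0.4, -1.5, 1.3]
opening: 0.0201
gripper_force: 0.0
```

Call:
step_arm(
  steps=[
    [[-0.33,0.04,0,0,0,-0.23],[-0.66,0.1,0,0,0,-0.46],[-1,0.16,0,0,0,-0.7],[-1,0.16,0,0,0,-0.7]],
  ],
)

```text
clock: 1.7
tool_pos: [0.4054, -0.2755, 0.3263]
orientation: [180.0, 0.0, -104.5]
force: [-0.5, 0.2, 0.4]
opening: 0.0198
gripper_force: 0.0
```

Call:
step_arm(
  steps=[
    [[-0.33,0.1,0,0,0,-0.19],[-0.66,0.2,0,0,0,-0.38],[-1,0.3,0,0,0,-0.57],[-1,0.3,0,0,0,-0.57]],
  ],
)

```text
clock: 2.1
tool_pos: [0.4007, -0.1712, 0.3267]
orientation: [-180.0, 0.0, -88.2]
force: [0.4, -0.7, -0.3]
opening: 0.0197
gripper_force: 0.0
```

```bash
python3 - <<'E'
from h import *
st()
seq([((.44,-.05,.32),Rtool(10,1.3)),((.42,.029,.26),Rtool(20,1.3)),((.42,.029,.20),Rtool(25,1.3))])
E
```

```text
2.1 pos [ 0.4007 -0.1712  0.3267] rpy [-1.7996e+02  3.0000e-02 -8.8240e+01] q [ 2.950e+00 -6.030e+00 -1.750e+01 -3.000e-02 -7.848e+01 -1.180e+00] F [ 0.42 -0.71 -0.28] M [-0.02  0.12  0.02] open 0.0197 g 0.0
shift [-1.199 -0.43   0.068] turn [0.348 0.003 0.016]
shift [-0.794  0.283  0.559] turn [ 0.349  0.    -0.   ]
shift [-0.     0.205  0.564] turn [0.175 0.    0.   ]
```

Call:
step_arm(
  steps=[
    [[-0.33,-0.14,0.02,0.12,0,0],[-0.66,-0.28,0.04,0.24,0,0],[-1,-0.43,0.07,0.35,0,0.016],[-1,-0.43,0.07,0.35,0,0.016]],
  ],
)

```text
clock: 2.5
tool_pos: [0.4414, -0.0701, 0.3192]
orientation: [-169.9, 0.1, -88.9]
force: [-0.5, 0.1, -0.1]
opening: 0.0199
gripper_force: 0.0
```

Call:
step_arm(
  steps=[
    [[-0.33,0.1,0.18,0.12,0,0],[-0.66,0.2,0.36,0.24,0,0],[-1,0.28,0.56,0.35,0,0],[-1,0.28,0.56,0.35,0,0]],
  ],
)

```text
clock: 2.9
tool_pos: [0.4179, 0.0281, 0.2547]
orientation: [-160.2, -0.1, -88.7]
force: [-0.4, -0.5, -0.9]
opening: 0.0197
gripper_force: 0.0
```

```bash
python3 - <<'E'
from h import *
st()
f=Rtool(25,1.3).apply([0,0,1]); bar=np.array([.4635,.029,.078])
seq([(bar-.065*f,Rtool(25,1.3)),(bar+.007*f,Rtool(25,1.3))])
E
```

```text
2.9 pos [0.4179 0.0281 0.2547] rpy [-1.6018e+02 -1.3000e-01 -8.8730e+01] q [ 44.13 -21.08 -46.85  17.43 -50.84 -52.31] F [-0.38 -0.49 -0.91] M [-0.14  1.34 -0.06] open 0.0197 g 0.0
shift [-1.00e-03  2.28e-01  1.17e+00] turn [ 0.181 -0.005  0.001]
shift [-0.   -0.    0.72] turn [0. 0. 0.]
```

Call:
step_arm(
  steps=[
    [[0,0.06,0.3,0.04,0,0],[0,0.12,0.6,0.07,0,0],[0,0.18,0.85,0.07,0,0],[0,0.18,1,0.07,0,0],[0,0.18,1,0.07,0,0]],
  ],
)

```text
clock: 3.4
tool_pos: [0.4434, 0.0258, 0.1639]
orientation: [-158.6, 0.0, -89.1]
force: [-0.6, -0.7, 0.2]
opening: 0.0198
gripper_force: 0.0
```

```bash
python3 - <<'E'
from h import *
st()
B=22;f=Rtool(B,1.3).apply([0,0,1]); bar=np.array([.4635,.029,.078])
seq([(bar-.04*f,Rtool(B,1.3)),(bar+.007*f,Rtool(B,1.3))])
im,d,W=cloud("scene"); cv2.imwrite("pics/s1.png",cv2.resize(im[120:280,180:360,::-1],None,fx=4,fy=3.7))
E
```

```text
3.4 pos [0.4434 0.0258 0.1639] rpy [-1.5856e+02  5.0000e-02 -8.9060e+01] q [ 38.5  -12.79 -58.1   26.36 -30.02 -58.84] F [-0.6  -0.73  0.18] M [-0.1   1.28 -0.03] open 0.0198 g 0.0
shift [-0.027  0.131  0.473] turn [ 0.02  -0.003 -0.012]
shift [ 0.   -0.    0.47] turn [0. 0. 0.]
```

View pics/s1.png

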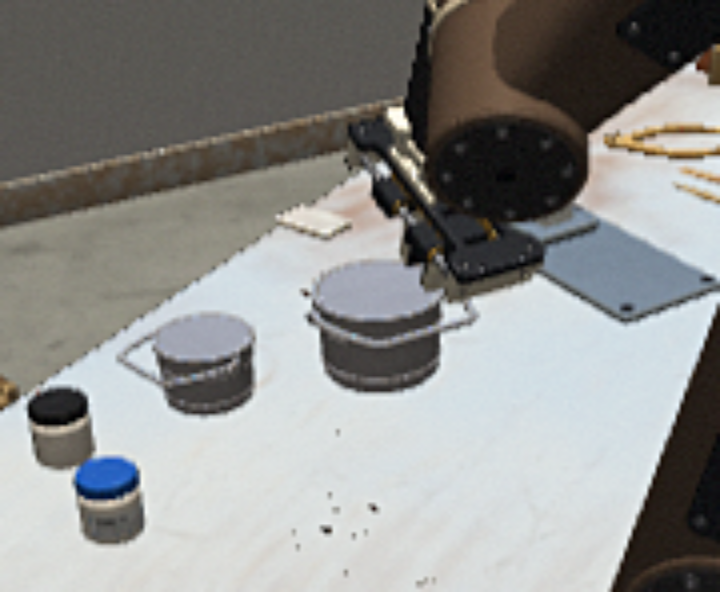

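The picture shows the open gripper at about (480,260), above the near-right edge of the middle pail. The pail still stands with its bail folded. The arm has reached a j3 limit, so I'll fit its kinematics to plan a reachable tilt.

```bash
cat >> h.py <<'E'
from scipy.optimize import least_squares
LO=np.array([-176.03,-82.01,-58.28,-173.87,-174.79,-173.66]);HI=np.array([176.03,121.73,71.71,95.51,-.11,173.66])
def rot(a,d): return R.from_euler(a,d,degrees=True)
def fk(q,k):
    s4,s6=k[8],k[9]
    A=rot("z",q[0]); B=A*rot("y",q[1]); C=A*rot("y",q[1]-q[2]); E=C*rot("x",s4*q[3]); G=E*rot("y",-q[4])
    p=np.array([0,0,k[0]])+A.apply([k[7],0,0])+B.apply([0,0,k[1]])+C.apply([k[2],k[3],k[4]])+E.apply([0,k[5],0])+G.apply([k[6],0,0])
    T=G*rot("x",s6*q[5])*R.from_matrix(np.array([[0,0,1],[-1,0,0],[0,-1,0.]]))
    return p,T
E
cat > fit.py <<'E'
from h import *
obs=[([-55.284,20.589,.640,-.017,-70.136,-16.507],(.21076,-.64081,.22571),(179.914,-.009,-161.798)),
([-49.31,8.43,-1.97,.06,-79.12,-31.34],(.2111,-.5403,.3324),(-179.56,.2,-170.64)),
([2.95,-6.03,-17.5,-.03,-78.48,-1.18],(.4007,-.1712,.3267),(-179.96,.03,-88.24)),
([44.13,-21.08,-46.85,17.43,-50.84,-52.31],(.4179,.0281,.2547),(-160.18,-.13,-88.73)),
([38.5,-12.79,-58.1,26.36,-30.02,-58.84],(.4434,.0258,.1639),(-158.56,.05,-89.06))]
best=None
for s4 in(1,-1):
  for s6 in(1,-1):
    def res(x):
        k=list(x)+[s4,s6];r=[]
        for q,p,e in obs:
            P,T=fk(q,k); r+=list((P-p)*10)+list((T.inv()*R.from_euler("xyz",e,degrees=True)).as_rotvec()*.5)
        return np.array(r+list((x-x0)*.003))
    x0=np.array([.18,.585,.471,-.1,0,-.09,.34,0])
    s=least_squares(res,x0); print(s4,s6,s.cost,s.x.round(4),abs(s.fun).max())
    if best is None or s.cost<best[0]: best=(s.cost,list(s.x)+[s4,s6])
np.save("k.npy",best[1])
E
cat >> h.py <<'E'
def ik(p,Rt,q0,k):
    def res(q):
        P,T=fk(q,k); return np.r_[(P-p)*20,(T.inv()*Rt).as_rotvec()*5]
    s=least_squares(res,np.clip(q0,LO+.01,HI-.01),bounds=(LO,HI)); return s.x,np.abs(s.fun).max()
E
python3 fit.py
cat > plan.py <<'E'
from h import *
k=np.load("k.npy"); q0=get_obs()["joint_pos"]
piv=np.array([.5535,.012,.078]);y=R.from_euler("z",1.3,degrees=True)
def barpt(th,e): return piv+y.apply([-.09*np.cos(th),e,.09*np.sin(th)])
for e in(-.019,.019):
  for th in(0,45,90):
    for b in(0,10,15,20,30,40):
      Rt=Rtool(b,1.3);q,r=ik(barpt(np.radians(th),e)+.01*Rt.apply([0,0,1]),Rt,q0,k); print(e,th,b,q.round(0),"res",round(r,3))
hk=np.array([.584,-.2797,.27])
for e in(-.019,.019):
  for b in(0,20,30,40,50):
      Rt=Rtool(b,5);q,r=ik(hk+[0,e,0]+.01*Rt.apply([0,0,1]),Rt,q0,k); print("hook",e,b,q.round(0),"res",round(r,3))
E
python3 plan.py
```

```text
1 1 0.8005210361481877 [-0.3747  0.4837  0.4036 -0.5126  0.1359  0.3166 -0.1638  0.0468] 0.7031156028966912
1 -1 0.26669091013125723 [-0.3747  0.4837  0.4036 -0.5126  0.1359  0.3166 -0.1638  0.0468] 0.3984478255479375
-1 1 1.135306683149316 [ 1.989e-01  6.016e-01  4.636e-01  1.000e-04  0.000e+00 -1.919e-01
  3.782e-01 -1.000e-04] 1.026854491399633
-1 -1 6.941298491971843e-07 [ 1.989e-01  6.016e-01  4.636e-01  1.000e-04  0.000e+00 -1.919e-01
  3.782e-01 -1.000e-04] 0.0004458050401153976
-0.019 0 0 [ 23.  11. -37.  -0. -42. -22.] res 0.0
-0.019 0 10 [ 27.   5. -49.   9. -27. -33.] res 0.0
-0.019 0 15 [ 27.   3. -57.  22. -18. -46.] res 0.0
-0.019 0 20 [ 26.   2. -58.  22. -14. -45.] res 0.241
-0.019 0 30 [ 22.   1. -58.   5.  -4. -23.] res 0.759
-0.019 0 40 [  2.   2. -44. -82.  -0.  81.] res 0.335
-0.019 45 0 [ 22.   8. -30.   0. -52. -21.] res 0.0
-0.019 45 10 [ 25.   2. -40.   6. -39. -29.] res 0.0
-0.019 45 15 [ 27.  -0. -46.  12. -31. -35.] res 0.0
-0.019 45 20 [ 27.  -3. -54.  23. -23. -46.] res 0.0
-0.019 45 30 [ 24.  -5. -58.  28. -14. -48.] res 0.412
-0.019 45 40 [  6.  -2. -4
[... 1135 characters left out ...]
019 90 20 [ 29.   2. -44.  20. -28. -44.] res 0.0
0.019 90 30 [ 21.  -2. -58.  53. -11. -70.] res 0.179
0.019 90 40 [ 19.  -3. -58.  51.  -7. -65.] res 0.837
hook -0.019 0 [-10.  18.   1.  -0. -73.  15.] res 0.0
hook -0.019 20 [-14.   9. -10.  -8. -52.  23.] res 0.0
hook -0.019 30 [-17.   6. -15. -16. -43.  31.] res 0.0
hook -0.019 40 [-22.   4. -16. -29. -37.  45.] res 0.0
hook -0.019 50 [-30.   4. -16. -48. -36.  67.] res 0.0
hook 0.019 0 [ -7.  16.  -1.   0. -73.  12.] res 0.0
hook 0.019 20 [-10.   7. -14.  -6. -51.  18.] res 0.0
hook 0.019 30 [-12.   3. -18. -13. -40.  25.] res 0.0
hook 0.019 40 [-16.   1. -21. -25. -33.  38.] res 0.0
hook 0.019 50 [-25.   1. -20. -46. -32.  62.] res 0.0
```

```bash
sed -i '/^for e in/,$d' plan.py; cat > a.py <<'E'
from plan import *
st()
Rt=Rtool(11,1.3); f=Rt.apply([0,0,1]); b=barpt(0,-.031)+[-.001,0,0]
print(b,ik(b+.006*f,Rt,q0,k))
seq([(b-.055*f,Rt),(b-.015*f,Rt),(b+.006*f,Rt)])
E
python3 a.py
```

```text
3.45 pos [0.443  0.0257 0.1643] rpy [-1.5854e+02  6.0000e-02 -8.9080e+01] q [ 38.57 -12.9  -58.12  26.36 -30.11 -58.89] F [ 0.04 -0.18  0.14] M [-0.1   1.38  0.05] open 0.0199 g 0.0
[ 0.46322647 -0.02103388  0.078     ] (array([ 25.41482922,   4.29940693, -49.75744414,  10.15577988,
       -26.23971295, -32.84891846]), np.float64(1.2229800505636488e-11))
shift [0.472 0.034 0.333] turn [-0.365 -0.002 -0.013]
shift [-0.  -0.   0.4] turn [0. 0. 0.]
shift [0.   0.   0.21] turn [0. 0. 0.]
```

Call:
step_arm(
  steps=[
    [[0.15,0.01,0,-0.12,0,0],[0.3,0.02,0.1,-0.24,0,0],[0.47,0.03,0.2,-0.365,0,-0.013],[0.47,0.034,0.33,-0.365,0,-0.013],[0.47,0.034,0.33,-0.365,0,-0.013]],
  ],
  jaw=214,
)

```text
clock: 3.95
tool_pos: [0.4523, -0.0204, 0.1318]
orientation: [-169.0, 0.0, -88.7]
force: [-0.4, -0.0, 0.4]
opening: 0.0144
gripper_force: 0.0
```

```bash
python3 a.py
```

```text
3.95 pos [ 0.4523 -0.0204  0.1318] rpy [-1.6903e+02  3.0000e-02 -8.8690e+01] q [ 26.58  -2.56 -45.45   7.64 -37.4  -30.94] F [-0.4  -0.02  0.37] M [-0.06  0.85  0.03] open 0.0144 g 0.0
[ 0.46322647 -0.02103388  0.078     ] (array([ 25.41482922,   4.29940693, -49.75744414,  10.15577989,
       -26.23971295, -32.84891846]), np.float64(4.57966997657877e-15))
shift [ 0.008 -0.005 -0.001] turn [0.001 0.001 0.   ]
shift [-0.  -0.   0.4] turn [0. 0. 0.]
shift [0.   0.   0.21] turn [0. 0. 0.]
```

Call:
step_arm(
  steps=[
    [[0,0,0.1,0,0,0],[0,0,0.2,0,0,0],[0,0,0.3,0,0,0],[0,0,0.4,0,0,0],[0,0,0.4,0,0,0]],
  ],
)

```text
clock: 4.45
tool_pos: [0.4592, -0.0193, 0.0931]
orientation: [-169.0, 0.0, -88.5]
force: [-0.3, -0.5, -0.7]
opening: 0.0138
gripper_force: 0.0
```

```bash
python3 - <<'E'
from h import *
st()
im,d,W=cloud("scene"); cv2.imwrite("pics/s2.png",cv2.resize(im[160:250,240:340,::-1],None,fx=6.5,fy=6.5,interpolation=cv2.INTER_CUBIC))
E
```

```text
4.45 pos [ 0.4592 -0.0193  0.0931] rpy [-1.6896e+02  3.0000e-02 -8.8500e+01] q [ 26.1    1.63 -48.42   9.06 -30.2  -32.05] F [-0.32 -0.49 -0.68] M [ 0.02  0.76 -0.05] open 0.0138 g 0.0
```

View pics/s2.png

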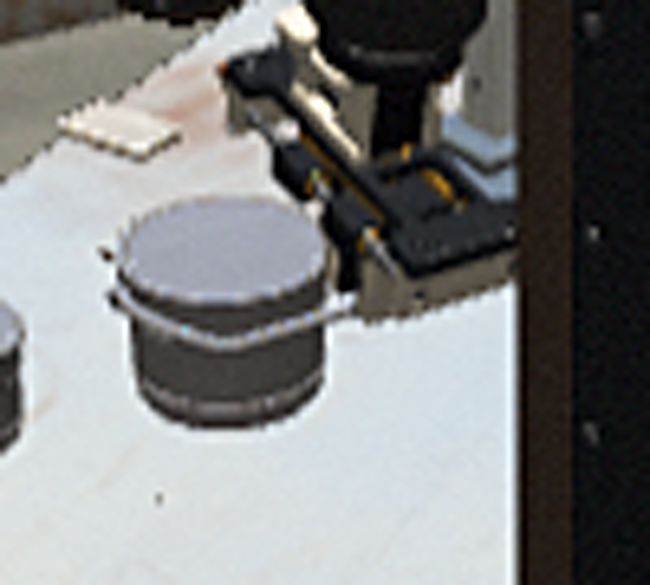

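The picture shows the dark front finger at about (345,255) and the rear finger at about (390,285). The bar ends between them at about (345,305), and the lid has a visible gap to the front finger.

Call:
step_arm(
  steps=[
    [[0,0,0.05,0,0,0],[0,0,0.1,0,0,0],[0,0,0.1,0,0,0]],
  ],
)

```text
clock: 4.8
tool_pos: [0.4621, -0.0188, 0.0833]
orientation: [-168.9, 0.1, -88.5]
force: [0.5, 0.5, -0.5]
opening: 0.0142
gripper_force: 0.2
```

Call:
step_arm(
  steps=[
    [[0,0,0.05,0,0,0],[0,0,0.11,0,0,0],[0,0,0.11,0,0,0]],
  ],
)

```text
clock: 5.1
tool_pos: [0.4642, -0.0187, 0.072]
orientation: [-168.9, 0.1, -88.5]
force: [1.1, 0.5, 0.0]
opening: 0.0136
gripper_force: 0.4
```

Call:
step_arm(
  steps=[
    [[0,0,0,0,0,0],[0,0,0,0,0,0]],
  ],
  jaw=224,
)

```text
clock: 5.3
tool_pos: [0.4646, -0.0185, 0.0729]
orientation: [-168.9, 0.1, -88.5]
force: [2.3, 0.9, -0.5]
opening: 0.0111
gripper_force: 1.0
```

Call:
step_arm(
  steps=[
    [[0,-0.015,0,0,0,0],[0,-0.015,0,0,0,0],[0,-0.015,0,0,0,0]],
  ],
  jaw=229,
)

```text
clock: 5.6
tool_pos: [0.4656, -0.0188, 0.073]
orientation: [-168.9, 0.1, -88.5]
force: [1.4, 0.6, -0.1]
opening: 0.0092
gripper_force: 0.4
```

```bash
python3 - <<'E'
from h import *
st()
E
```

```text
5.6 pos [ 0.4656 -0.0188  0.073 ] rpy [-1.6889e+02  7.0000e-02 -8.8500e+01] q [ 25.61   4.26 -49.63  10.09 -26.27 -32.79] F [ 1.39  0.64 -0.07] M [0.07 0.46 0.05] open 0.0092 g 0.4
```

```bash
cat > arc.py <<'E'
from h import *
import sys
a0,a1,b0,b1,n=map(float,sys.argv[1:6]); n=int(n)
o=get_obs(); Rc=R.from_euler("xyz",o["orientation"],degrees=True); p=o["tool_pos"]; st()
bar=p-.006*Rc.apply([0,0,1]); c=lambda t:np.array([-.09*np.cos(t),0,.09*np.sin(t)]); yw=R.from_euler("z",1.3,degrees=True)
R0=Rtool(b0,1.3)
for i in range(1,n+1):
    s=i/n; t=np.radians(a0+(a1-a0)*s); Rt=Rtool(b0+(b1-b0)*s,1.3)
    q=bar+yw.apply(c(t)-c(np.radians(a0)))+.006*Rt.apply([0,0,1])
    print([float(x) for x in np.r_[Rc.inv().apply(q-p)/.1,(Rc.inv()*Rt).as_rotvec()/.5].round(3)])
E
python3 arc.py 0 30 11 14 6
```

```text
5.6 pos [ 0.4656 -0.0188  0.073 ] rpy [-1.6889e+02  7.0000e-02 -8.8500e+01] q [ 25.61   4.26 -49.63  10.09 -26.27 -32.79] F [ 1.39  0.64 -0.07] M [0.07 0.46 0.05] open 0.0092 g 0.4
[0.0, -0.019, -0.076, 0.014, 0.004, 0.006]
[-0.0, -0.044, -0.151, 0.031, 0.004, 0.006]
[-0.0, -0.076, -0.223, 0.049, 0.004, 0.006]
[-0.0, -0.115, -0.292, 0.066, 0.004, 0.006]
[-0.0, -0.159, -0.357, 0.083, 0.004, 0.006]
[-0.0, -0.208, -0.418, 0.101, 0.004, 0.006]
```

Call:
step_arm(
  steps=[
    [[0,0,0,0,0,0],[0,0,0,0,0,0]],
  ],
  jaw=232,
)

```text
clock: 5.8
tool_pos: [0.4658, -0.0186, 0.0731]
orientation: [-168.9, 0.1, -88.5]
force: [1.7, 0.6, -0.5]
opening: 0.0076
gripper_force: 1.8
```

Call:
step_arm(
  steps=[
    [[0,-0.01,-0.04,0.007,0.002,0.003],[0,-0.019,-0.076,0.014,0.004,0.006],[0,-0.031,-0.114,0.022,0.004,0.006],[0,-0.044,-0.151,0.031,0.004,0.006],[0,-0.076,-0.223,0.049,0.004,0.006],[0,-0.115,-0.292,0.066,0.004,0.006],[0,-0.115,-0.292,0.066,0.004,0.006]],
  ],
  jaw=233,
)

```text
clock: 6.5
tool_pos: [0.4713, -0.0188, 0.1048]
orientation: [-166.9, 0.0, -88.7]
force: [1.3, -1.1, -0.3]
opening: 0.0078
gripper_force: 6.1
```

```bash
python3 - <<'E'
from h import *
st()
im,d,W=cloud("scene"); cv2.imwrite("pics/s3.png",cv2.resize(im[150:250,230:340,::-1],None,fx=6,fy=6,interpolation=cv2.INTER_CUBIC))
E
python3 arc.py 20 60 13 18 8
```

```text
6.5 pos [ 0.4713 -0.0188  0.1048] rpy [-166.94    0.    -88.69] q [ 26.07   0.67 -48.63  11.16 -29.26 -33.96] F [ 1.31 -1.11 -0.34] M [-0.27  0.77 -0.16] open 0.0078 g 6.1
6.55 pos [ 0.4711 -0.0188  0.1043] rpy [-1.6697e+02  1.0000e-02 -8.8700e+01] q [ 26.06   0.72 -48.65  11.14 -29.22 -33.95] F [-0.56 -0.83 -0.89] M [-0.32  0.94 -0.16] open 0.0078 g 6.1
[-0.0, -0.046, -0.064, 0.021, 0.0, -0.0]
[-0.0, -0.098, -0.124, 0.043, 0.0, -0.0]
[-0.0, -0.155, -0.179, 0.064, 0.0, -0.0]
[-0.0, -0.216, -0.229, 0.086, 0.0, -0.0]
[-0.0, -0.281, -0.273, 0.108, 0.0, -0.0]
[-0.0, -0.35, -0.312, 0.13, 0.0, -0.0]
[-0.0, -0.422, -0.344, 0.152, 0.0, -0.0]
[-0.0, -0.497, -0.37, 0.173, 0.0, -0.0]
```

View pics/s3.png

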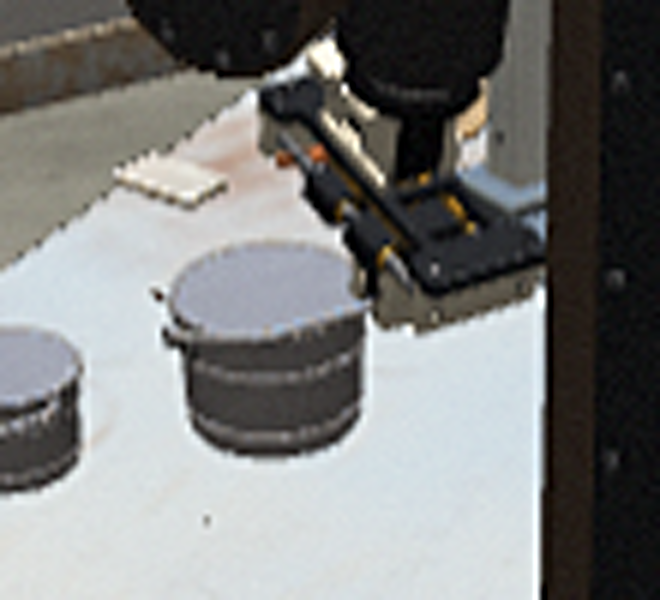

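The picture shows the bail lifted, its bar now level with the lid's lower edge and gripped at (365,300). The pail still stands flat at (275,450).

Call:
step_arm(
  steps=[
    [[0,-0.022,-0.033,0.01,0,0],[0,-0.046,-0.064,0.021,0,0],[0,-0.098,-0.124,0.043,0,0],[0,-0.155,-0.179,0.064,0,0],[0,-0.216,-0.229,0.086,0,0],[0,-0.281,-0.273,0.108,0,0],[0,-0.35,-0.312,0.13,0,0],[0,-0.422,-0.344,0.152,0,0],[0,-0.497,-0.37,0.173,0,0],[0,-0.497,-0.37,0.173,0,0]],
  ],
)

```text
clock: 7.55
tool_pos: [0.5124, -0.0176, 0.1518]
orientation: [-161.9, 0.0, -88.7]
force: [-2.4, -3.0, 3.7]
opening: 0.0078
gripper_force: 5.4
```

```bash
python3 arc.py 60 90 18 21 6
```

```text
7.55 pos [ 0.5124 -0.0176  0.1518] rpy [-161.95    0.    -88.68] q [ 25.05  -1.54 -45.74  14.45 -29.97 -35.26] F [-2.44 -3.    3.69] M [-0.99  1.65 -0.33] open 0.0078 g 5.4
[0.0, -0.078, -0.013, 0.016, 0.0, 0.001]
[0.0, -0.157, -0.019, 0.033, 0.0, 0.001]
[0.0, -0.236, -0.018, 0.051, 0.0, 0.001]
[0.0, -0.314, -0.011, 0.068, 0.0, 0.001]
[0.0, -0.392, 0.004, 0.085, 0.0, 0.001]
[0.0, -0.468, 0.025, 0.103, 0.0, 0.001]
```

Call:
step_arm(
  steps=[
    [[0,-0.04,-0.017,0.008,0,0],[0,-0.078,-0.023,0.016,0,0],[0,-0.157,-0.029,0.033,0,0],[0,-0.236,-0.028,0.051,0,0],[0,-0.314,-0.021,0.068,0,0],[0,-0.392,-0.006,0.085,0,0],[0,-0.45,0.01,0.103,0,0],[0,-0.45,0.01,0.103,0,0]],
  ],
)

```text
clock: 8.35
tool_pos: [0.5551, -0.0167, 0.1639]
orientation: [-159.1, -0.0, -88.7]
force: [-0.2, -1.6, 1.3]
opening: 0.0078
gripper_force: 5.4
```

```bash
python3 - <<'E'
from h import *
st()
im,d,W=cloud("scene"); np.save("W2.npy",W); cv2.imwrite("pics/s4.png",cv2.resize(im[130:250,230:340,::-1],None,fx=5,fy=5,interpolation=cv2.INTER_CUBIC))
E
```

```text
8.35 pos [ 0.5551 -0.0167  0.1639] rpy [-1.5907e+02 -1.0000e-02 -8.8690e+01] q [ 23.18   0.69 -43.53  16.92 -27.25 -35.68] F [-0.2  -1.6   1.28] M [-0.68  1.22 -0.29] open 0.0078 g 5.4
```

View pics/s4.png

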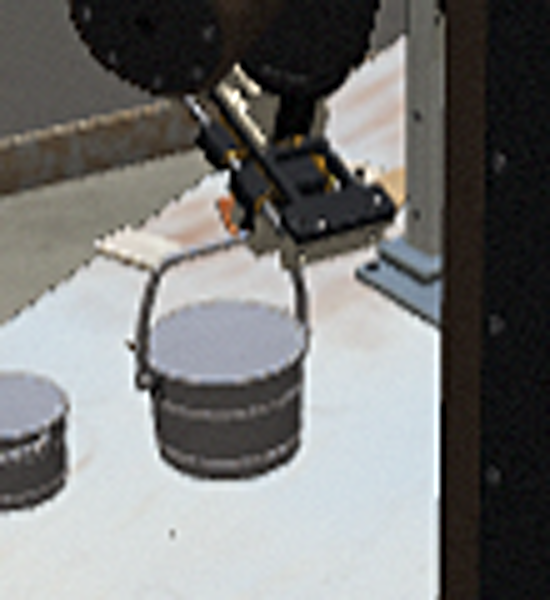

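The picture shows the bail upright, its top from (165,260) to (290,245) and gripped near its right end. The pail still stands on the table at (225,470).

Call:
step_arm(
  steps=[
    [[0,0,0,0,0,0],[0,0,0,0,0,0],[-0.06,0,0.05,0,0,0],[-0.125,0,0.11,0,0,0],[-0.125,0,0.11,0,0,0]],
  ],
  jaw=212,
)

```text
clock: 8.9
tool_pos: [0.5579, -0.0035, 0.1529]
orientation: [-159.1, -0.0, -88.6]
force: [0.1, -1.6, -0.7]
opening: 0.0147
gripper_force: 0.0
```

```bash
cat > pail.py <<'E'
from h import *
st()
im,d,W=cloud("scene")
w=W[150:250,225:320].reshape(-1,3); w=w[np.isfinite(w[:,0])]
lid=w[(w[:,2]>.087)&(w[:,2]<.097)&(np.hypot(w[:,0]-.554,w[:,1]-.012)<.08)]
G=[(np.sum(np.hypot(lid[:,0]-x,lid[:,1]-y)<.0615),x,y) for x in np.arange(.53,.58,.001) for y in np.arange(-.01,.04,.001)]
m=max(G)[0]; print("lid",m,len(lid),np.mean([g[1:] for g in G if g[0]>=m-1],0))
up=w[(w[:,2]>.1)&(w[:,2]<.18)&(np.hypot(w[:,0]-.554,w[:,1]-.012)<.09)]
A=up[up[:,1]>.025]
for z in np.arange(.1,.18,.01):
    s=A[(A[:,2]>z)&(A[:,2]<z+.01)]
    if len(s): print(round(z,2),len(s),s.mean(0).round(4))
E
python3 pail.py
```

```text
8.9 pos [ 0.5579 -0.0035  0.1529] rpy [-1.5915e+02 -2.0000e-02 -8.8640e+01] q [ 24.45   1.78 -44.87  19.13 -25.28 -39.13] F [ 0.14 -1.59 -0.68] M [-0.03  1.33 -0.04] open 0.0147 g 0.0
lid 446 465 [0.5508 0.0136]
0.1 6 [0.5501 0.0792 0.1045]
0.11 6 [0.5487 0.0779 0.1149]
0.12 6 [0.5502 0.0765 0.1258]
0.13 8 [0.5492 0.0738 0.1369]
0.14 5 [0.5506 0.0699 0.1459]
0.15 8 [0.5516 0.0663 0.154 ]
0.16 16 [0.5499 0.0513 0.1666]
0.17 14 [0.5496 0.0434 0.1721]
```

Call:
step_arm(
  steps=[
    [[0.02,0,0,0,0,0],[0.02,0,0,0,0,0],[0.02,0,0,0,0,0],[0.02,0,0,0,0,0],[0.02,0,0,0,0,0]],
  ],
  jaw=255,
)

```text
clock: 9.45
tool_pos: [0.5581, -0.0062, 0.1538]
orientation: [-159.1, 0.0, -88.7]
force: [-0.6, -0.0, 0.6]
opening: 0.0064
gripper_force: 30.0
```

Call:
step_arm(
  steps=[
    [[0,0,0,0,0,0],[0,0,0,0,0,0],[0,0,0,0,0,0]],
  ],
)

```text
clock: 9.75
tool_pos: [0.5581, -0.0062, 0.1538]
orientation: [-159.1, -0.0, -88.7]
force: [-0.7, -0.2, 1.0]
opening: 0.0066
gripper_force: 30.0
```

```bash
python3 - <<'E'
from h import *
st()
o=get_obs(); Rc=R.from_euler("xyz",o["orientation"],degrees=True); print("world up 10mm in tool",Rc.inv().apply([0,0,.1]).round(3),"world x",Rc.inv().apply([.1,0,0]).round(3))
E
```

```text
9.75 pos [ 0.5581 -0.0062  0.1538] rpy [-1.5909e+02 -1.0000e-02 -8.8690e+01] q [ 24.13   1.72 -44.72  18.87 -25.37 -38.62] F [-0.67 -0.18  1.  ] M [-0.21  1.41 -0.1 ] open 0.0066 g 30.0
world up 10mm in tool [ 0.    -0.036 -0.093] world x [ 0.002 -0.093  0.036]
```

Call:
step_arm(
  steps=[
    [[0,-0.009,-0.023,0,0,0],[0,-0.018,-0.046,0,0,0],[0,-0.027,-0.07,0,0,0],[0,-0.036,-0.093,0,0,0],[0,-0.054,-0.14,0,0,0],[0,-0.072,-0.186,0,0,0],[0,-0.072,-0.186,0,0,0],[0,-0.072,-0.186,0,0,0]],
  ],
)

```text
clock: 10.55
tool_pos: [0.5583, -0.006, 0.174]
orientation: [-159.1, 0.0, -88.7]
force: [0.0, -0.7, -4.9]
opening: 0.0065
gripper_force: 30.0
```

```bash
cat > lv.py <<'E'
from h import *
st()
im,d,W=cloud("scene")
o=get_obs()["tool_pos"]; c=o+[-.004,.018,.017-.076]
w=W.reshape(-1,3); m=np.isfinite(w).all(1); w=w[m]
l=w[(np.hypot(w[:,0]-c[0],w[:,1]-c[1])<.05)&(abs(w[:,2]-c[2])<.02)]
# robust plane: lid top
for _ in range(6):
    A=np.c_[l[:,:2]-c[:2],np.ones(len(l))]; s=np.linalg.lstsq(A,l[:,2],rcond=None)[0]; r=l[:,2]-A@s; l=l[(abs(r)<2.5*np.median(abs(r))+1e-4)]
print("lid n",len(l),"slope deg x,y",np.degrees(np.arctan(s[:2])).round(2),"z",s[2].round(4))
E
python3 lv.py
```

```text
10.55 pos [ 0.5583 -0.006   0.174 ] rpy [-1.5906e+02  2.0000e-02 -8.8690e+01] q [ 24.45   0.28 -42.38  16.81 -29.   -36.57] F [ 0.03 -0.74 -4.88] M [-0.1   1.94 -0.01] open 0.0065 g 30.0
lid n 270 slope deg x,y [-0.5  -0.99] z 0.1112
```

```bash
cat > go.py <<'E'
from plan import *
def T(bx,by,bz,psi): return np.array([bx,by,bz])+rot("z",psi).apply([.0055,-.0188,-.0142]),Rtool(21,psi)
if __name__=="__main__":
    w=[T(.515,.0128,.284,1.3),T(.505,-.085,.284,2.5),T(.505,-.182,.284,3.7),T(.51,-.279,.284,4.7),T(.545,-.279,.284,4.7),T(.584,-.279,.284,4.7)]
    for p,Rt in w: print(ik(p,Rt,q0,k)[0].round(0),round(ik(p,Rt,q0,k)[1],3))
    seq(w)
E
python3 go.py
```

```text
[ 28.  -9. -36.  13. -45. -34.] 0.0
[ 13.  -9. -32.   5. -46. -13.] 0.0
[ -3.  -4. -25.  -3. -48.   8.] 0.0
[-16.   2. -16.  -9. -52.  25.] 0.0
[-15.   5. -14.  -9. -52.  24.] 0.0
[-14.   8. -10.  -8. -52.  23.] 0.0
shift [-0.011  0.005 -1.031] turn [0.003 0.    0.   ]
shift [ 0.974  0.11  -0.042] turn [ 0.    -0.015 -0.039]
shift [ 0.968  0.036 -0.014] turn [-0.    -0.015 -0.039]
shift [ 0.97   0.009 -0.003] turn [ 0.    -0.013 -0.033]
shift [ 0.029 -0.326  0.125] turn [0. 0. 0.]
shift [ 0.032 -0.363  0.139] turn [0. 0. 0.]
```

Call:
step_arm(
  steps=[
    [[0,0,-0.03,0,0,0],[0,0,-0.1,0,0,0],[0,0,-0.2,0,0,0],[0,0,-0.33,0,0,0],[0,0,-0.46,0,0,0],[0,0,-0.59,0,0,0],[0,0,-0.72,0,0,0],[0,0,-0.84,0,0,0],[0,0,-0.93,0,0,0],[0,0,-0.98,0,0,0],[-0.01,0,-1,0,0,0]],
  ],
)

```text
clock: 11.7
tool_pos: [0.5224, -0.0059, 0.2678]
orientation: [-159.0, 0.0, -88.7]
force: [-0.3, 0.2, -4.6]
opening: 0.0067
gripper_force: 30.0
```

Call:
step_arm(
  steps=[
    [[0.02,0,0,0,0,0],[0.07,0.01,-0.005,0,0,-0.003],[0.15,0.02,-0.01,0,-0.002,-0.006],[0.25,0.03,-0.015,0,-0.004,-0.01],[0.37,0.045,-0.02,0,-0.006,-0.015],[0.49,0.06,-0.025,0,-0.008,-0.02],[0.61,0.075,-0.03,0,-0.01,-0.025],[0.73,0.09,-0.035,0,-0.011,-0.029],[0.85,0.1,-0.04,0,-0.013,-0.034],[0.97,0.11,-0.042,0,-0.015,-0.039]],
  ],
)

```text
clock: 12.7
tool_pos: [0.5126, -0.1043, 0.2667]
orientation: [-159.1, -0.0, -87.5]
force: [-0.3, 0.5, -4.4]
opening: 0.0066
gripper_force: 30.0
```

Call:
step_arm(
  steps=[
    [[0.12,0.004,-0.002,0,-0.002,-0.005],[0.24,0.008,-0.004,0,-0.004,-0.01],[0.36,0.012,-0.006,0,-0.006,-0.015],[0.48,0.018,-0.008,0,-0.008,-0.02],[0.6,0.022,-0.01,0,-0.009,-0.024],[0.72,0.026,-0.011,0,-0.011,-0.029],[0.84,0.031,-0.012,0,-0.013,-0.034],[0.97,0.036,-0.014,0,-0.015,-0.039]],
  ],
)

```text
clock: 13.5
tool_pos: [0.5129, -0.2013, 0.2666]
orientation: [-159.1, 0.0, -86.3]
force: [-0.5, 0.1, -4.4]
opening: 0.0068
gripper_force: 30.0
```

Call:
step_arm(
  steps=[
    [[0.12,0,0,0,-0.002,-0.004],[0.24,0,0,0,-0.003,-0.008],[0.36,0.003,0,0,-0.005,-0.012],[0.48,0.005,0,0,-0.007,-0.016],[0.6,0.006,0,0,-0.008,-0.02],[0.71,0.007,0,0,-0.009,-0.024],[0.8,0.008,0,0,-0.011,-0.027],[0.88,0.009,-0.003,0,-0.012,-0.03],[0.93,0.009,-0.003,0,-0.013,-0.033],[0.96,0.009,-0.003,0,-0.013,-0.033],[0.97,0.009,-0.003,0,-0.013,-0.033],[0.97,0.009,-0.003,0,-0.013,-0.033]],
  ],
)

```text
clock: 14.7
tool_pos: [0.5187, -0.297, 0.2671]
orientation: [-159.1, 0.0, -85.3]
force: [0.8, 0.2, -4.2]
opening: 0.0071
gripper_force: 30.0
```

```bash
python3 lv.py; python3 - <<'E'
from go import *
seq([T(.54,-.279,.284,4.7),T(.584,-.279,.284,4.7)])
im,d,W=cloud("top"); np.save("W3.npy",W)
a=cv2.resize(im[90:190,320:420,::-1],None,fx=4,fy=4,interpolation=cv2.INTER_CUBIC)
im,d,W=cloud("scene"); b=cv2.resize(im[90:190,290:390,::-1],None,fx=4,fy=4,interpolation=cv2.INTER_CUBIC)
cv2.imwrite("pics/s5.png",np.hstack([a,b]))
E
```

```text
14.7 pos [ 0.5187 -0.297   0.2671] rpy [-1.5909e+02  2.0000e-02 -8.5270e+01] q [-16.14   2.5  -16.4   -9.33 -51.82  25.39] F [ 0.83  0.17 -4.16] M [-0.19  1.85 -0.01] open 0.0071 g 30.0
lid n 0 slope deg x,y [0. 0.] z 0.0
shift [ 0.028 -0.273  0.075] turn [0.003 0.001 0.001]
shift [ 0.036 -0.409  0.157] turn [0. 0. 0.]
  return _methods._mean(a, axis=axis, dtype=dtype,
  ret = ret.dtype.type(ret / rcount)
```

View pics/s5.png

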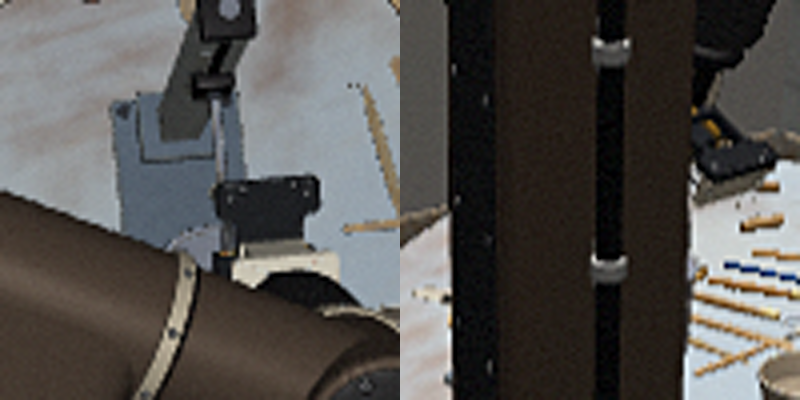

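The left (top) view shows the gripper body at (268,195), with the hook's arm running down to (220,180) at its left edge. The lid shows at (195,245). The scene view on the right is blocked by the arm.

```bash
cat > chk.py <<'E'
from h import *
def chk(W,c):
    w=W[60:260,300:460].reshape(-1,3); w=w[np.isfinite(w).all(1)]
    r=np.hypot(w[:,0]-c[0],w[:,1]-c[1])
    l=w[(r<.075)&(w[:,2]>c[2]-.1)&(w[:,2]<c[2]-.06)]
    print("lid pts",len(l))
    if len(l)>20:
        s=np.linalg.lstsq(np.c_[l[:,:2]-c[:2],np.ones(len(l))],l[:,2],rcond=None)[0]; print(" slope",np.degrees(np.arctan(s[:2])).round(1),"z@c",s[2].round(4),"bounds",l.min(0).round(3),l.max(0).round(3))
    b=w[(r<.09)&(w[:,2]>c[2]-.05)&(w[:,2]<c[2]+.012)&(w[:,1]>c[1]-.02)]
    b=b[np.argsort(b[:,1])]; print("bail pts",len(b)); print(b[::max(1,len(b)//25)].round(3))
if __name__=="__main__":
    p=get_obs()["tool_pos"]; chk(np.load("W3.npy"),p+[-.0071,.0183,.0142])
E
python3 chk.py
```

```text
lid pts 97
 slope [3.9 2.3] z@c 0.1999 bounds [ 0.533 -0.298  0.196] [ 0.573 -0.236  0.212]
bail pts 2
[[ 0.6   -0.28   0.254]
 [ 0.601 -0.277  0.249]]
```

```bash
python3 - <<'E'
from h import *
W=np.load("W3.npy"); p=get_obs()["tool_pos"];c=p+[-.0071,.0183,.0142]
w=W[60:260,300:460].reshape(-1,3); w=w[np.isfinite(w).all(1)]
l=w[(np.hypot(w[:,0]-c[0],w[:,1]-c[1])<.08)&(w[:,2]>.194)&(w[:,2]<.216)]
E=[]
for y in np.arange(-.30,-.22,.005):
    s=l[(l[:,1]>=y)&(l[:,1]<y+.005)]
    if len(s): E.append((y+.0025,s[:,0].max())); print(np.round(E[-1],4),len(s),s[:,0].min().round(3))
E=np.array(E)
for r in(.0615,):
    s=least_squares(lambda v:np.hypot(E[:,1]-v[0],E[:,0]-v[1])-r,[.512,-.279],loss="soft_l1",f_scale=.001); print(s.x,s.fun.round(4))
E
```

```text
[-0.2975  0.5676] 6 0.55
[-0.2875  0.5613] 4 0.55
[-0.2825  0.5728] 8 0.55
[-0.2775  0.5709] 14 0.533
[-0.2725  0.5671] 15 0.534
[-0.2675  0.5679] 12 0.536
[-0.2625  0.5685] 15 0.54
[-0.2575  0.5641] 6 0.547
[-0.2525  0.5654] 8 0.55
[-0.2475  0.5603] 3 0.554
[-0.2425  0.5568] 4 0.55
[-0.2375  0.5505] 2 0.55
[ 0.50842342 -0.28087663] [-0.0001 -0.0082  0.0029  0.0011 -0.0022 -0.0006  0.0013 -0.0011  0.0021
  0.0002  0.0002 -0.0011]
```

Call:
step_arm(
  steps=[
    [[0,-0.05,0.01,0,0,0],[0.01,-0.11,0.03,0,0,0],[0.02,-0.18,0.05,0,0,0],[0.028,-0.24,0.065,0,0,0],[0.028,-0.273,0.075,0,0,0],[0.028,-0.273,0.075,0,0,0]],
  ],
)

```text
clock: 15.45
tool_pos: [0.5476, -0.2975, 0.2695]
orientation: [-159.1, 0.0, -85.3]
force: [0.8, 0.2, -4.6]
opening: 0.007
gripper_force: 30.0
```

Call:
step_arm(
  steps=[
    [[0.004,-0.04,0.015,0,0,0],[0.01,-0.1,0.038,0,0,0],[0.016,-0.18,0.069,0,0,0],[0.023,-0.26,0.1,0,0,0],[0.03,-0.33,0.127,0,0,0],[0.034,-0.385,0.148,0,0,0],[0.036,-0.409,0.157,0,0,0],[0.036,-0.409,0.157,0,0,0]],
  ],
)

```text
clock: 16.25
tool_pos: [0.5913, -0.2975, 0.2695]
orientation: [-159.1, 0.0, -85.3]
force: [0.2, 0.3, -4.9]
opening: 0.0067
gripper_force: 30.0
```

```bash
python3 - <<'E'
from h import *
st()
im,d,W=cloud("top"); np.save("W4.npy",W)
cv2.imwrite("pics/s6.png",cv2.resize(im[90:170,330:420,::-1],None,fx=7,fy=7,interpolation=cv2.INTER_CUBIC))
w=W[90:180,320:420].reshape(-1,3); w=w[np.isfinite(w).all(1)]
h=w[(w[:,2]>.2)&(w[:,2]<.3)&(w[:,0]>.56)&(w[:,0]<.672)&(w[:,1]>-.36)&(w[:,1]<-.22)]
for lo in np.arange(.56,.68,.01):
    t=h[(h[:,0]>=lo)&(h[:,0]<lo+.01)]
    if len(t): print(round(lo,2),len(t),t.mean(0).round(4),t[:,2].max().round(3))
E
```

```text
16.25 pos [ 0.5913 -0.2975  0.2695] rpy [-1.5911e+02  2.0000e-02 -8.5270e+01] q [-13.91   8.24 -10.01  -8.33 -52.18  22.62] F [ 0.23  0.34 -4.94] M [-0.19  1.92  0.05] open 0.0067 g 30.0
0.61 2 [ 0.6184 -0.2769  0.2627] 0.264
0.62 6 [ 0.6253 -0.277   0.2623] 0.265
0.63 19 [ 0.6359 -0.2756  0.2251] 0.268
0.64 11 [ 0.643  -0.2751  0.2333] 0.27
0.65 3 [ 0.656  -0.2724  0.2624] 0.266
0.66 1 [ 0.6692 -0.2656  0.2642] 0.264
0.67 5 [ 0.6717 -0.2615  0.2649] 0.279
```

View pics/s6.png

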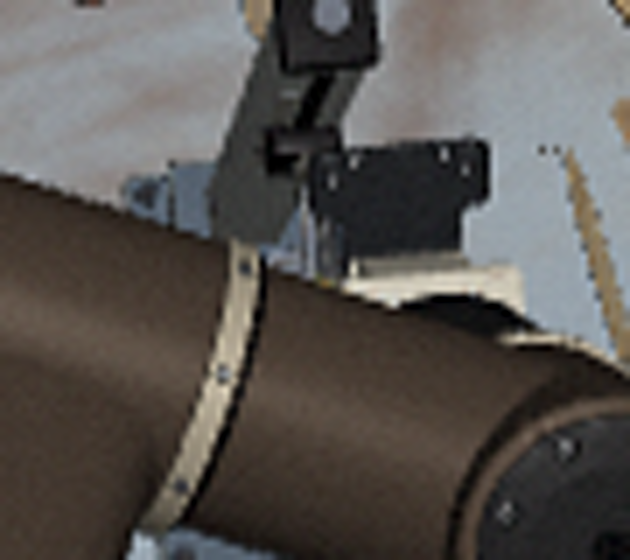

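The picture shows the gripper body at (400,200), clear to the right of the column and carriage (300,150). The hook's seat is hidden beneath the arm, so I'll lower by force readings.

```bash
cat > favg.py <<'E'
from h import *
F=[];M=[]
for i in range(10):
    im,d,W=cloud("top"); o=get_obs(); F.append(o["force"]);M.append(o["moment"])
    h=W[100:150,355:395].reshape(-1,3); h=h[np.isfinite(h).all(1)]; h=h[(h[:,0]>.614)&(h[:,0]<.665)&(abs(h[:,1]+.275)<.007)&(h[:,2]>.2)&(h[:,2]<.3)]
    if i==0: H=[]
    H.append(np.percentile(h[:,2],70) if len(h) else np.nan)
print("F",np.mean(F,0).round(2),"+-",(np.std(F,0)/3).round(2),"M",np.mean(M,0).round(3),"arm z",np.nanmean(H).round(4)); st()
E
python3 favg.py; python3 - <<'E'
from h import *
o=get_obs(); Rc=R.from_euler("xyz",o["orientation"],degrees=True); print(Rc.inv().apply([0,0,-.1]).round(4),Rc.inv().apply([-.01,0,0]).round(4))
E
```

```text
F [-0.14 -0.07 -4.47] +- [0.15 0.19 0.12] M [-0.183  1.887  0.006] arm z 0.2653
16.8 pos [ 0.5909 -0.2976  0.2698] rpy [-1.5908e+02  1.0000e-02 -8.5280e+01] q [-13.93   8.19 -10.03  -8.33 -52.17  22.63] F [-0.19  0.54 -4.59] M [-0.16  1.89  0.05] open 0.0068 g 30.0
[0.     0.0357 0.0934] [-0.0008  0.0093 -0.0036]
```

Call:
step_arm(
  steps=[
    [[0,0.02,0.03,0,0,0],[0,0.035,0.07,0,0,0],[0,0.054,0.12,0,0,0],[0,0.075,0.17,0,0,0],[0,0.09,0.22,0,0,0],[0,0.11,0.265,0,0,0],[0,0.125,0.3,0,0,0],[0,0.133,0.325,0,0,0],[0,0.138,0.336,0,0,0],[0,0.138,0.336,0,0,0]],
  ],
)

```text
clock: 17.8
tool_pos: [0.5901, -0.2976, 0.2333]
orientation: [-159.1, 0.0, -85.3]
force: [-1.0, -0.2, -4.8]
opening: 0.0066
gripper_force: 30.0
```

```bash
python3 favg.py
```

```text
F [-0.04 -0.07 -4.37] +- [0.13 0.18 0.18] M [-0.195  1.847  0.017] arm z 0.2629
18.3 pos [ 0.5901 -0.2976  0.2335] rpy [-1.5909e+02  1.0000e-02 -8.5280e+01] q [-13.99   9.58 -13.    -8.9  -47.87  23.55] F [-0.23 -0.81 -4.64] M [-0.18  1.86  0.03] open 0.0066 g 30.0
```

Call:
step_arm(
  steps=[
    [[0,0.004,0.009,0,0,0],[0,0.007,0.019,0,0,0],[0,0.011,0.028,0,0,0],[0,0.014,0.037,0,0,0],[0,0.018,0.047,0,0,0],[0,0.021,0.056,0,0,0],[0,0.025,0.065,0,0,0],[0,0.029,0.075,0,0,0],[0,0.029,0.075,0,0,0],[0,0.029,0.075,0,0,0]],
  ],
)

```text
clock: 19.3
tool_pos: [0.5903, -0.2977, 0.2256]
orientation: [-159.1, 0.0, -85.3]
force: [0.8, 0.2, -1.9]
opening: 0.0067
gripper_force: 30.0
```

```bash
python3 favg.py
```

```text
F [ 1.74  0.05 -2.75] +- [0.16 0.06 0.21] M [-0.176  1.006 -0.055] arm z 0.2579
19.8 pos [ 0.5902 -0.2976  0.2255] rpy [-1.5908e+02  1.0000e-02 -8.5280e+01] q [-14.     9.94 -13.6   -9.04 -46.91  23.77] F [ 1.83  0.17 -3.23] M [-0.24  0.9  -0.1 ] open 0.007 g 30.0
```

Call:
step_arm(
  steps=[
    [[0,-0.007,0.003,0,0,0],[0,-0.014,0.005,0,0,0],[0,-0.018,0.007,0,0,0],[0,-0.018,0.007,0,0,0]],
  ],
)

```text
clock: 20.2
tool_pos: [0.5918, -0.2973, 0.2251]
orientation: [-159.1, 0.0, -85.3]
force: [0.9, 1.2, -2.1]
opening: 0.0072
gripper_force: 30.0
```

```bash
python3 favg.py
```

```text
F [ 0.58  0.38 -2.94] +- [0.15 0.18 0.13] M [-0.081  1.532  0.009] arm z nan
20.7 pos [ 0.5919 -0.2974  0.2253] rpy [-1.5909e+02  2.0000e-02 -8.5280e+01] q [-13.93  10.08 -13.45  -9.01 -46.93  23.67] F [ 0.13  0.79 -3.13] M [-0.07  1.57  0.01] open 0.0068 g 30.0favg.py:8: RuntimeWarning: Mean of empty slice
  print("F",np.mean(F,0).round(2),"+-",(np.std(F,0)/3).round(2),"M",np.mean(M,0).round(3),"arm z",np.nanmean(H).round(4)); st()
```

Call:
step_arm(
  steps=[
    [[0,-0.005,0.01,0,0,0],[0,-0.003,0.02,0,0,0],[0,0.001,0.029,0,0,0],[0,0.004,0.038,0,0,0],[0,0.008,0.047,0,0,0],[0,0.011,0.056,0,0,0],[0,0.015,0.066,0,0,0],[0,0.019,0.078,0,0,0],[0,0.019,0.078,0,0,0],[0,0.019,0.078,0,0,0]],
  ],
)

```text
clock: 21.7
tool_pos: [0.5931, -0.2974, 0.2176]
orientation: [-159.1, 0.0, -85.3]
force: [1.7, -0.7, -0.0]
opening: 0.0068
gripper_force: 30.0
```

```bash
python3 favg.py 2>/dev/null
```

```text
F [ 0.88  0.05 -0.98] +- [0.17 0.1  0.1 ] M [-0.182  1.118 -0.047] arm z nan
22.2 pos [ 0.5931 -0.2974  0.2175] rpy [-1.5908e+02  1.0000e-02 -8.5280e+01] q [-13.9   10.52 -13.94  -9.13 -45.99  23.84] F [ 1.11  0.32 -0.92] M [-0.19  1.06 -0.1 ] open 0.0068 g 30.0
```

Call:
step_arm(
  steps=[
    [[0,0,0.007,0,0,0],[0,0.001,0.014,0,0,0],[0,0.002,0.02,0,0,0],[0,0.002,0.026,0,0,0],[0,0.002,0.026,0,0,0],[0,0.002,0.026,0,0,0]],
  ],
)

```text
clock: 22.8
tool_pos: [0.5936, -0.2973, 0.2148]
orientation: [-159.1, 0.0, -85.3]
force: [-1.7, -0.6, 0.4]
opening: 0.0067
gripper_force: 30.0
```

```bash
python3 favg.py 2>/dev/null
```

```text
F [-1.31 -0.14 -0.3 ] +- [0.16 0.13 0.11] M [-0.217  1.728 -0.007] arm z nan
23.3 pos [ 0.5937 -0.2973  0.2149] rpy [-1.591e+02  2.000e-02 -8.528e+01] q [-13.88  10.7  -14.06  -9.17 -45.71  23.88] F [-0.63  0.42  0.05] M [-0.17  1.81 -0.04] open 0.0069 g 30.0
```

Call:
step_arm(
  steps=[
    [[0,0.003,0.002,0,0,0],[0,0.006,0.004,0,0,0],[0,0.006,0.004,0,0,0]],
  ],
)

```text
clock: 23.6
tool_pos: [0.5936, -0.2973, 0.2145]
orientation: [-159.1, 0.0, -85.3]
force: [-0.6, 0.3, 0.2]
opening: 0.0068
gripper_force: 30.0
```

```bash
python3 favg.py 2>/dev/null
```

```text
F [0.51 0.27 0.12] +- [0.17 0.15 0.16] M [-0.024  1.102  0.007] arm z 0.249
24.1 pos [ 0.5935 -0.2973  0.2144] rpy [-1.5907e+02  1.0000e-02 -8.5280e+01] q [-13.89  10.69 -14.13  -9.19 -45.63  23.92] F [1.51 0.69 0.3 ] M [0.   0.97 0.01] open 0.0068 g 30.0
```

Call:
step_arm(
  steps=[
    [[0,0,0,0,0,0],[0,0,0,0,0,0],[0,0,0,0,0,0]],
  ],
  jaw=233,
)

```text
clock: 24.4
tool_pos: [0.5934, -0.2973, 0.2144]
orientation: [-159.1, 0.0, -85.3]
force: [1.3, 0.4, -0.9]
opening: 0.0075
gripper_force: 5.5
```

Call:
step_arm(
  steps=[
    [[0,0,0,0,0,0],[0,0,0,0,0,0],[0,0,0,0,0,0]],
  ],
  jaw=228,
)

```text
clock: 24.7
tool_pos: [0.5931, -0.2973, 0.2142]
orientation: [-159.1, 0.0, -85.3]
force: [-0.2, 0.2, -0.4]
opening: 0.0095
gripper_force: 0.0
```

Call:
step_arm(
  steps=[
    [[0,0,0,0,0,0],[0,0,0,0,0,0],[0,0,0,0,0,0],[0,0,0,0,0,0]],
  ],
  jaw=195,
)

```text
clock: 25.1
tool_pos: [0.5933, -0.2974, 0.2143]
orientation: [-159.1, 0.0, -85.3]
force: [-0.7, 0.6, 0.2]
opening: 0.0202
gripper_force: 0.0
```

```bash
python3 favg.py 2>/dev/null
```

```text
F [ 0.12  0.03 -0.22] +- [0.2  0.18 0.23] M [-0.079  1.293  0.004] arm z 0.248
25.6 pos [ 0.5933 -0.2973  0.2143] rpy [-1.5909e+02  2.0000e-02 -8.5280e+01] q [-13.89  10.7  -14.13  -9.19 -45.64  23.91] F [-0.75  1.24  0.95] M [-0.1   1.29 -0.01] open 0.0209 g 0.0
```

Call:
step_arm(
  steps=[
    [[0,0,-0.03,0,0,0],[0,0,-0.07,0,0,0],[0,0,-0.12,0,0,0],[0,0,-0.18,0,0,0],[0,0,-0.25,0,0,0],[0,0,-0.35,0,0,0],[0,0,-0.5,0,0,0],[0,0,-0.7,0,0,0],[0,0,-0.9,0,0,0],[0,0,-1,0,0,0]],
  ],
)

```text
clock: 26.6
tool_pos: [0.5577, -0.3008, 0.3111]
orientation: [-158.9, -0.1, -85.3]
force: [0.3, -0.2, -0.5]
opening: 0.0206
gripper_force: 0.0
```

Call:
step_arm(
  steps=[
    [[0.2,0.2,-0.1,0,0,0],[0.4,0.4,-0.2,0,0,0],[0.6,0.6,-0.3,0,0,0],[0.8,0.8,-0.4,0,0,0],[1,1,-0.5,0,0,0],[1,1,-0.5,0,0,0]],
  ],
)

```text
clock: 27.2
tool_pos: [0.4532, -0.4113, 0.3195]
orientation: [-159.1, -0.0, -85.4]
force: [0.7, 1.0, 0.4]
opening: 0.0209
gripper_force: 0.0
```

```bash
python3 - <<'E'
from h import *
st()
im,d,W=cloud("top"); a=cv2.resize(im[80:190,320:430,::-1],(400,400),interpolation=cv2.INTER_CUBIC)
w=W[80:200,320:430].reshape(-1,3); w=w[np.isfinite(w).all(1)]
l=w[(np.hypot(w[:,0]-.584,w[:,1]+.279)<.05)&(w[:,2]>.13)&(w[:,2]<.175)]
if len(l)>20:
    s=np.linalg.lstsq(np.c_[l[:,0]-.584,l[:,1]+.279,np.ones(len(l))],l[:,2],rcond=None)[0]; print("lid",len(l),"slope deg",np.degrees(np.arctan(s[:2])).round(2),"z",s[2].round(4))
im,d,W=cloud("scene"); b=cv2.resize(im[80:190,280:390,::-1],(400,400),interpolation=cv2.INTER_CUBIC)
cv2.imwrite("pics/s7.png",np.hstack([a,b]))
E
```

```text
27.2 pos [ 0.4532 -0.4113  0.3195] rpy [-1.5908e+02 -3.0000e-02 -8.5430e+01] q [-32.31   4.41  -5.64 -13.81 -63.6   41.27] F [0.67 1.02 0.41] M [-0.02  1.29 -0.02] open 0.0209 g 0.0
lid 322 slope deg [-1.81 -0.71] z 0.1506
```

View pics/s7.png

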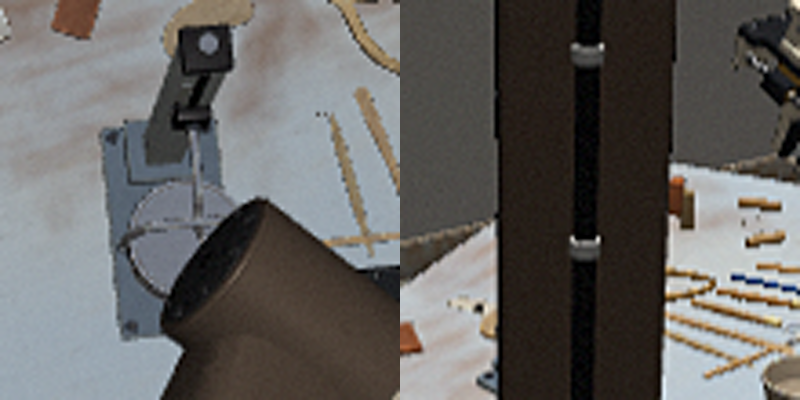

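The picture shows the pail hanging under the hook, its lid at (180,235) and its bail across the hook at about (195,228). The gripper is clear. I'll let it settle, then check it again and hand in.

Call:
step_arm(
  steps=[
    [[0,0,0,0,0,0],[0,0,0,0,0,0],[0,0,0,0,0,0],[0,0,0,0,0,0],[0,0,0,0,0,0],[0,0,0,0,0,0],[0,0,0,0,0,0],[0,0,0,0,0,0],[0,0,0,0,0,0],[0,0,0,0,0,0]],
  ],
)

```text
clock: 28.3
tool_pos: [0.4551, -0.4092, 0.3187]
orientation: [-159.1, 0.0, -85.3]
force: [0.4, -0.5, 0.1]
opening: 0.0207
gripper_force: 0.0
```

```bash
python3 - <<'E'
from h import *
for i in range(3):
    im,d,W=cloud("top")
    w=W[80:200,320:430].reshape(-1,3); w=w[np.isfinite(w).all(1)]
    l=w[(np.hypot(w[:,0]-.584,w[:,1]+.279)<.055)&(w[:,2]>.14)&(w[:,2]<.16)]
    for _ in range(4):
        A=np.c_[l[:,0]-.584,l[:,1]+.279,np.ones(len(l))]; s=np.linalg.lstsq(A,l[:,2],rcond=None)[0]; r=abs(l[:,2]-A@s); l=l[r<2.5*np.median(r)]
    print(len(l),np.degrees(np.arctan(s[:2])).round(2),s[2].round(4))
print(close_job())
E
```

```text
322 [-1.37 -0.47] 0.1506
269 [-1.77 -1.85] 0.1508
308 [-1.46  0.54] 0.15
the job is handed in; nothing more can be done
None
```

The middle-sized pail now hangs still on the balance hook, level to within about 2°, with the gripper clear of it; the job was handed in at about 28 s, and the wrist force put the pail at roughly 4.4 N (0.45 kg).

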